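# Hold a sealed colour cell in the beam of a swing-arm lamp

### The job

Swing the stiff lamp arm by its red pin until the lamp points straight at the middle of the white sensor globe, and let go of it. Then take the amber cell out of the black rack, gripping it by its white frosted faces only and never touching its clear amber faces, and finish while holding it still and upright in the light path between lamp and globe, clear of both, centred on the beam in height and sideways, with its clear faces square to the beam. Leave the blue and green cells, the bottle and the marker alone.

Things in the scene. Friction and masses are not known exactly. Their poses are not given: they have to be found in the camera images.
- lamp_pivot (a point): point on the vertical pivot axis of the lamp arm, at beam height, 120 mm above the bench, on top of a steel post on a dark square foot (120 mm square, 14 mm thick). The lamp foot is fixed to the bench. Its x and y axes are those of the foot, z up.
- lamp_stand: the lamp stand (foot, post and the arm it carries); origin at bench level under the pivot, axes as at lamp_pivot.
- lamp (a joint): angle of the horizontal lamp arm about the pivot, rad. At 0 the arm points along the foot's -y; growing values turn it clockwise seen from above (from the foot's -y towards its -x); range -0.7 to 1.35. The joint is stiff (about 0.25 N m, so some 3 N at the pin) and the arm stays where it is left.
- lamp_pin (a point): middle of the graspable part of the red upright round pin on the lamp arm, 14 mm in diameter, 85 mm from the pivot axis; this point is 158 mm above the bench; the pin rises from the arm's bar (bar top 127 mm above the bench, lamp head top 136 mm) to 183 mm. Being round it may turn between the fingers as the arm swings.
- lamp_lens (a point): centre of the lens at the front of the lamp head (white cylinder of diameter 32 mm, 48 mm long), 150 mm from the pivot axis, 120 mm above the bench; the beam leaves it horizontally along its -y axis, straight away from the pivot; z up.
- sensor_globe (a point): centre of the white opal globe of the light sensor, diameter 44 mm, on a thin post fixed to the bench (round dark foot of diameter 72 mm), 120 mm above the bench and 280 to 350 mm from the lamp pivot. It takes light from any side.
- amber_cell_center (a point): centre (half-way up) of the amber cell, a sealed glass block 30 mm along its x, 24 mm along its y and 70 mm tall (z up), about 80 g. The two white frosted faces are at its +x and -x (24 x 70 mm, 30 mm apart, full height); the clear amber faces are at its +y and -y, set back 1.5 mm between the frosted plates. It stands in one of the three wells of the rack, its lowest 16 mm in the well, its centre 41 mm above the bench.
- amber_cell_windows: the clear amber glass of the amber cell, fixed in it between the two frosted plates (20 x 21 x 69 mm); origin at the underside centre of the cell, same axes. The robot must not touch it.
- rack: black cell rack fixed to the bench, 74 mm (x) by 205 mm (y), 22 mm high, origin at the centre of its underside; three wells 16 mm deep in a row along its y at -65, 0 and +65 mm, each about 1 mm wider all round than a cell; the cells' axes are parallel to the rack's.
- blue_cell_center (a point): centre of the blue cell, same shape and size, in another well. Bystander.
- green_cell_center (a point): centre of the green cell, same shape and size, in another well. Bystander.
- sensor: the light sensor as a whole (globe, post and foot); origin on the bench below the globe, its axes parallel to those of the lamp foot, so that the lamp lies on its +y side.
- reagent_bottle: brown jar with a white cap, 60 mm in diameter, 115 mm tall, origin at the centre of its underside. Bystander.
- marker: white marker pen with a black cap, 140 mm long (its x), 11 mm thick, lying on the bench beyond the lamp, origin at the middle of its underside. Bystander.
- amber_cell: the amber cell as a whole; origin at the centre of its underside.

How it is judged:
On the way, in this order (a step that is already met when the one before it is completed fails the run):
1. the lamp is aimed at the globe and let go, the amber cell still in the rack (x of sensor_globe in the frame of lamp_lens between -0.018 and 0.018 m and y of sensor_globe in the frame of lamp_lens below -0.05 m and contact force between the fingers and lamp_stand below 0.2 N and velocity of joint lamp between -0.05 and 0.05 rad/s and height (world z) of amber_cell_center below 0.05 m), for 0.2 s.
2. the amber cell is lifted clear of the rack in the fingers (height (world z) of amber_cell_center above 0.075 m and contact force between the fingers and amber_cell above 1 N), for 0.2 s.
At the end, for the whole second after the job is handed in: Beam axis within 18 mm of the globe centre; amber cell held still in the fingers between lens and globe, touching neither, centre within 9 mm of the beam sideways, 12 mm in height, square within 0.2 rad, upright within 0.15 rad; lamp not touched; bystanders in place (x of sensor_globe in the frame of lamp_lens between -0.018 and 0.018 m and y of sensor_globe in the frame of lamp_lens below -0.05 m and x of amber_cell_center in the frame of lamp_lens between -0.009 and 0.009 m and y of amber_cell_center in the frame of lamp_lens below -0.018 m and horizontal distance between amber_cell_center and sensor_globe above 0.038 m and z of amber_cell_center in the frame of lamp_lens between -0.012 and 0.012 m and y of amber_cell_center in the frame of sensor above 0.02 m and angle between the y axis of amber_cell and the y axis of lamp_lens, either way round below 0.2 rad and angle between amber_cell's own z axis and vertical below 0.15 rad and linear speed of amber_cell below 0.03 m/s and contact force between the fingers and amber_cell above 1 N and contact force between amber_cell and lamp_stand below 0.1 N and contact force between amber_cell and sensor below 0.1 N and contact force between amber_cell and rack below 0.1 N and contact force between the fingers and lamp_stand below 0.2 N and height (world z) of each of blue_cell_center, green_cell_center below 0.046 m and distance of each of blue_cell_center, green_cell_center from where it was at the start of the episode below 0.015 m and distance of each of reagent_bottle, marker from where it was at the start of the episode below 0.03 m); the arm keeps its last pose, push and grip.
It fails at once if the robot touches the clear faces of the amber cell (contact force between any of the fingers, the arm and amber_cell_windows above 0.5 N).
It fails at once if the blue or green cell is disturbed (moved more than 15 mm) (distance of any of blue_cell_center, green_cell_center from where it was at the start of the episode above 0.015 m).
It fails at once if the bottle or the marker is moved more than 30 mm (distance of any of reagent_bottle, marker from where it was at the start of the episode above 0.03 m).
It also fails if it takes over 58 s, if anything falls off the work surface, if the arm or the gripper's body presses on something with over 40 N, if the wrist force passes 120 N, or if a joint passes its speed limit or range.

### The arm

A 7-joint arm with a two-finger parallel gripper is mounted at the origin on the work surface. World frame = base frame: x ahead of the robot, y to its left, z up, the work surface at z = 0. Lengths are in m, angles in rad, forces in N, time in s.
With the tool pointing down it reaches from about 0.4 to 0.875 m from the base axis. Payload 4.4 kg.
Tool frame: the origin (TCP) lies at the very end of the fingers, on their centre line; the grasp point (between the pads) lies 19 mm behind it; z points along the fingers, y is the direction in which the jaws open and shut (so a half turn about z gives the same grasp; the last joint's range is limited). The gripper opens to 85 mm and grips with 20 to 120 N. Pads are 22 mm wide; open, the fingers measure 114 mm over their backs; the gripper's body (76 mm by 85 mm) begins 54 mm behind the grasp point. The pads swing forward as they close: fully open they stand 13 mm farther back than shut.
Start: joints at [-1.224, 0.628, 0.038, 1.517, -0.027, 0.996, -0.02], TCP at [0.261, 0.595, 0.231] pointing down, gripper open.
Joint ranges: [-3.06, 3.06], [-0.37, 2.12], [-1.25, 1.32], [0.18, 2.47], [-1.1, 4.24], [0.23, 1.98], [-2.94, 2.94]. Speed limits (rad/s): [2.57, 2.57, 3.14, 3.14, 3.14, 3.14, 3.14].

### API

Orientations are given as a rotation vector (axis times angle).
In Python, from rig import bot gives the robot as it stands. The module is installed in compiled form; this text tells all that it offers. Calls block until the motion is done:
- bot.move_ptp(position, orientation): joint-space move of the TCP to a pose.
- bot.movel(position, vel=0.15, rotation=None): straight line of the TCP; rotation=None keeps the orientation; vel is the mean speed in m/s.
- bot.move_joints(angles): joint-space move.
- bot.open() and bot.close_gripper(f_grip=None): open the fingers fully, or close them until they stop; f_grip is the grip in N (None keeps the last).
- bot.pause(seconds).
- bot.solve_ik(position, orientation): joint angles nearest the present ones, or None.
- bot.sense(): the state.
- bot.camera(name): name is "side" or "top" or "wrist"; returns a dict with "img" (400x640x3 uint8, red, green, blue), "range_z" (400x640 float32, m along the optical axis (not along the pixel's ray), 0 where there is no reading), "fx", "fy", "cx", "cy" (pixels), "R" (3x3) and "t" (3): a world point X has camera coordinates R X + t. Camera axes: x right, y down, z forward; pixel columns grow to the right and rows downward; lengths in m; the calibration is good to about 2 mm. A picture is of the moment at which its call begins.
A pose or a line that the arm cannot do raises bot.Unreachable and nothing moves.
- bot.job_done(): hands the job in, once; it reports no verdict.
The state is a dict: "time_s": time; "qpos": joint angles; "joint_velocities": joint speeds; "joint_torque": joint torques, N m; "eef_pos": TCP position; "orientation": TCP orientation; "contact_force": force on the tool from outside, world axes, zero at the start; "torque": the same for the moment, N m; "grip_width": finger opening in m.
Only numpy, scipy, OpenCV 4.12 (cv2) and the standard library are available. Lean on these libraries where they do the work, as an engineer would, in place of code of your own. Each camera call takes 0.05 s, during which the arm holds its last target. There are 200 camera calls.

## Working session

There is one attempt and no reset: what is moved stays moved. The work goes in short steps, each a Python script; the robot and the scene stay as the last script left them, time stands still between calls to the robot, and variables do not carry over. Pictures are saved under pics/ and viewed, about 8 in all and at most 12, crops included, and the job is handed in when it is done.

```bash
mkdir -p pics; python3 - <<'E'
from rig import bot
import cv2,pickle
d={}
for n in("top","side"):
    c=bot.camera(n);d[n]=c;cv2.imwrite(f"pics/{n}0.png",c["img"][:,:,::-1])
    print(n,c["fx"],c["cx"],c["cy"],c["R"].round(3).tolist(),c["t"])
pickle.dump(d,open("c0.pkl","wb"));s=bot.sense();print(s["time_s"],s["orientation"],s["grip_width"])
E
```

```text
top 520.2458661374516 317.2731962572825 201.31845662135922 [[-0.007, -1.0, -0.019], [-0.988, 0.01, -0.156], [0.156, 0.018, -0.988]] [-0.03069274  0.62303349  1.31776976]
side 505.83342289306734 315.69308867830034 185.70985480496503 [[0.762, -0.648, 0.005], [-0.322, -0.385, -0.865], [0.562, 0.657, -0.502]] [-0.50422117  0.28908217  1.1738855 ]
0.1 [-6.43708249e-01 -3.07458272e+00  2.56823543e-03] 0.08541045530988332
```

View pics/top0.png

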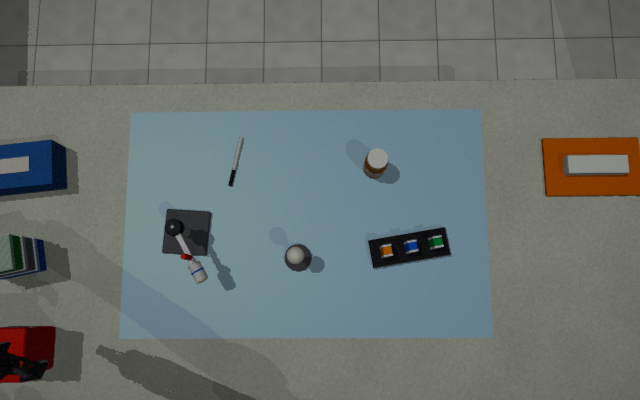

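View pics/side0.png

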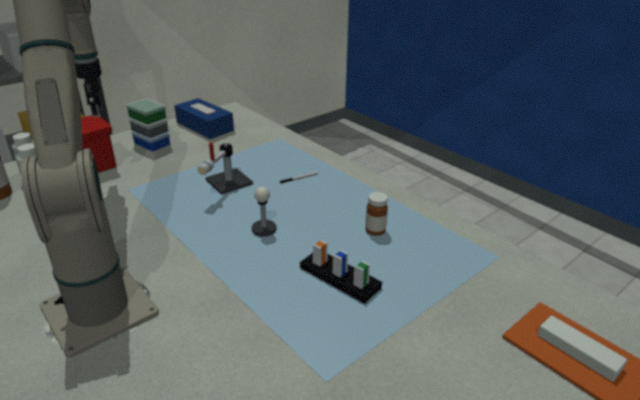

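The top view shows the lamp foot at (187,232), pin (186,257), lamp head (197,272), globe (296,256), rack (410,248) with amber at (386,250), bottle (376,162) and marker (236,160). The side view agrees with this.

```bash
cat > h.py <<'E'
import numpy as np,cv2
def cloud(c):
    v,u=np.mgrid[:400,:640];z=c["range_z"]
    P=np.stack([(u-c["cx"])/c["fx"]*z,(v-c["cy"])/c["fy"]*z,z],-1)
    P=(P-c["t"])@c["R"]; P[z<=0]=np.nan
    return P
def ray(c,uv,h):
    d=np.array([(uv[0]-c["cx"])/c["fx"],(uv[1]-c["cy"])/c["fy"],1])@c["R"]
    o=-np.array(c["t"])@c["R"]; return o+d*(h-o[2])/d[2]
def rect(c,m,h):
    "world-plane min-area rectangle of the largest blob in mask m at height h"
    k=max(cv2.findContours(m.astype(np.uint8),cv2.RETR_EXTERNAL,cv2.CHAIN_APPROX_NONE)[0],key=cv2.contourArea)[:,0]
    return cv2.minAreaRect(np.array([ray(c,p,h)[:2] for p in k],np.float32)*1000)
def blob(m):
    n,l,s,ce=cv2.connectedComponentsWithStats(m.astype(np.uint8)); i=1+s[1:,4].argmax(); return ce[i],s[i].tolist()
def win(m,x0,x1,y0,y1):
    o=np.zeros_like(m);o[y0:y1,x0:x1]=m[y0:y1,x0:x1];return o
E
python3 - <<'E'
import pickle;from h import *
d=pickle.load(open("c0.pkl","rb"));np.set_printoptions(precision=4,suppress=True)
c=d["top"];H=cv2.cvtColor(c["img"],cv2.COLOR_RGB2HSV);h,s,v=H[...,0].astype(int),H[...,1].astype(int),H[...,2].astype(int)
P=cloud(c)
print("rack",rect(c,win(v<75,360,460,220,275),.022))
print("foot",rect(c,win((v<90),155,215,203,260),.014))
red=win((s>120)&((h<8)|(h>172))&(v>60),170,205,240,275);b=blob(red);print("pin",b,ray(c,b[0],.158),np.nanmedian(P[red],0),np.nanmax(P[red][:,2]))
am=win((s>120)&(h>5)&(h<25),370,400,235,265);b=blob(am);print("amber",b,ray(c,b[0],.0755),np.nanmedian(P[am],0))
# globe
g=win(P[...,2]>.1,275,320,235,275);q=P[g];q=q[np.isfinite(q[:,0])]
print("globe",len(q),q[:,2].max(),blob(g),ray(c,blob(g)[0],.12))
A=np.c_[2*q,np.ones(len(q))];x=np.linalg.lstsq(A,(q**2).sum(1),rcond=None)[0];print(x[:3],np.sqrt(x[3]+x[:3]@x[:3]))
L=win((P[...,2]>.105),155,215,200,290);q=P[L];print("lamp",len(q),q.mean(0),"bbox",blob(L))
t=win((P[...,2]>.105),155,184,215,238);print("pivotknob",blob(t),ray(c,blob(t)[0],.13),np.nanmax(P[t][:,2]))
hd=win((P[...,2]>.12)&(s<90)&(v>110),186,215,262,290);print("head",rect(c,hd,.13))
# side view
c=d["side"];H=cv2.cvtColor(c["img"],cv2.COLOR_RGB2HSV);h,s,v=H[...,0].astype(int),H[...,1].astype(int),H[...,2].astype(int);P=cloud(c)
g=win(P[...,2]>.1,245,280,178,215);b=blob(g);print("side globe",b,ray(c,b[0],.12))
red=win((s>120)&((h<8)|(h>172))&(v>60),200,222,138,165);b=blob(red);print("side pin",b,ray(c,b[0],.158),P[red].mean(0))
t=d["top"]["img"];cv2.imwrite("pics/crop1.png",cv2.hconcat([cv2.resize(t[195:295,150:220],None,fx=5,fy=5,interpolation=2),cv2.resize(t[220:280,360:460],(450,500),interpolation=2)])[:,:,::-1])
E
```

```text
rack ((502.0520324707031, -275.84423828125), (75.1383285522461, 206.81698608398438), 9.369213104248047)
foot ((542.5335693359375, 316.21441650390625), (122.15219116210938, 132.40670776367188), 85.73038482666016)
pin (array([183.3448, 255.7241]), [181, 253, 6, 6, 29]) [0.4772 0.2826 0.158 ] [0.4754 0.2751 0.1804] 0.18774506522938517
amber (array([385.7732, 250.2577]), [380, 246, 13, 10, 97]) [ 0.4914 -0.209   0.0755] [ 0.4922 -0.2093  0.0732]
globe 248 0.14655434882550722 (array([295.2016, 255.0685]), [287, 247, 18, 18, 248]) [0.4787 0.0177 0.12  ]
[0.4785 0.0176 0.1226] 0.019903910803466963
lamp 775 [0.4932 0.2839 0.133 ] bbox (array([185.8465, 249.8271]), [165, 219, 43, 65, 775])
pivotknob (array([174.4406, 228.014 ]), [165, 219, 19, 19, 286]) [0.5469 0.3146 0.13  ] 0.14478356442165027
head ((429.2594909667969, 252.8070831298828), (22.824472427368164, 21.40567398071289), 28.17976951599121)
side globe (array([261.5189, 194.1085]), [254, 186, 16, 17, 212]) [0.4809 0.0188 0.12  ]
side pin (array([211.2927, 150.9512]), [210, 143, 4, 17, 41]) [0.4757 0.2732 0.158 ] [0.4751 0.272  0.1585]
```

View pics/crop1.png

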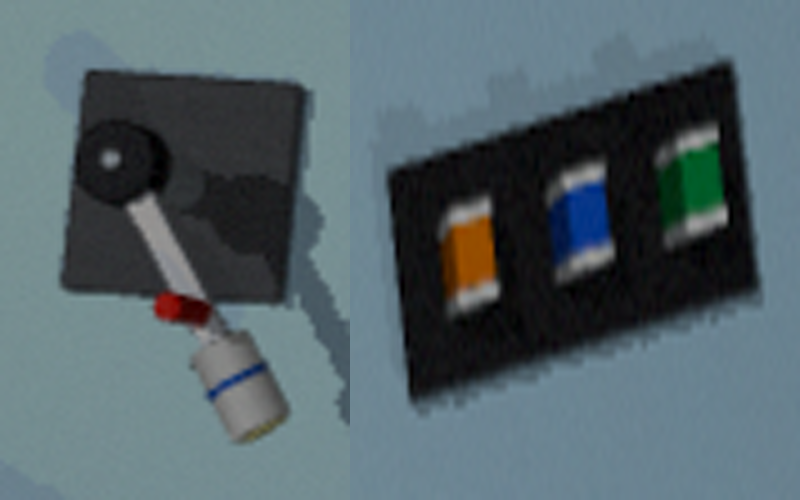

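The crop shows the knob at the pivot, the red pin rising from the bar just behind the head, and the amber cell in the left-hand (+y) well with its frosted faces along rack ±x. Next I grip the pin tangentially and swing it along the arc.

```bash
cat >> h.py <<'E'
from scipy.spatial.transform import Rotation as Ro
def down(phi):
    "tool pointing down, jaw axis at world angle phi"
    c,s=np.cos(phi),np.sin(phi)
    return Ro.from_matrix(np.array([[-s,c,0],[c,s,0],[0,0,-1.]])).as_rotvec()
E
python3 - <<'E'
from rig import bot;from h import *
import pickle
c=pickle.load(open("c0.pkl","rb"))["top"];print("foot c",ray(c,(187.3,232.5),.014))
np.set_printoptions(precision=4,suppress=True)
piv=np.array([.546,.314]);pin=np.array([.4755,.273]);gl=np.array([.4797,.0182])
a0=np.arctan2(*(pin-piv)[::-1]);a1=np.arctan2(*(gl-piv)[::-1]);print(a0,a1,np.linalg.norm(pin-piv),np.linalg.norm(gl-piv))
a0%=2*np.pi;a1%=2*np.pi
best=None
for k in(0,np.pi):
    q0=bot.solve_ik([*pin,.26],down(a0+np.pi/2+k));q1=bot.solve_ik([*(piv+.085*np.array([np.cos(a1),np.sin(a1)])),.145],down(a1+np.pi/2+k));print(q0,q1)
    if q0 is not None and q1 is not None:
        m=max(abs(q0[6]),abs(q1[6]))
        if best is None or m<best[0]:best=(m,k)
k=best[1]
bot.move_ptp([*pin,.26],down(a0+np.pi/2+k));bot.movel([*pin,.145])
bot.close_gripper(25);s=bot.sense();print(s["grip_width"],s["eef_pos"],s["contact_force"],s["time_s"])
r=np.linalg.norm(pin-piv)
if s["grip_width"]<.01: raise SystemExit("missed pin")
for a in np.linspace(a0,a1,7)[1:]:
    bot.movel([*(piv+r*np.array([np.cos(a),np.sin(a)])),.145],vel=.06,rotation=down(a+np.pi/2+k))
    s=bot.sense();print(s["eef_pos"],s["contact_force"])
bot.open();bot.movel([*s["eef_pos"][:2],.26])
for n in("top","wrist"):
    c=bot.camera(n);pickle.dump(c,open(f"{n}1.pkl","wb"));cv2.imwrite(f"pics/{n}1.png",c["img"][:,:,::-1])
s=bot.sense();print(s["time_s"],s["qpos"])
E
```

```text
foot c [0.54710931 0.3137713  0.014     ]
-2.6148421231895775 -1.7912900881615683 0.08155519603311617 0.30313912647495705
[-0.9971  0.5194  0.6512  1.7803 -0.3738  0.9683 -1.2379] [-0.6626  0.6527  0.316   1.8195 -0.292   0.715  -0.4059]
[-0.4393  0.4539 -0.1948  1.7645  0.1058  0.9334  1.4196] [-0.1904  0.6622 -0.426   1.8052  0.3796  0.7557  2.1045]
0.013334811789371143 [0.4752 0.2736 0.1453] [-2.5669  1.5216  4.1248] 3.1083
[0.4824 0.2635 0.1453] [ 0.5466 -0.8411  3.4681]
[0.49   0.2553 0.1452] [0.3797 0.1704 3.4462]
[0.4986 0.2481 0.1452] [ 1.9563 -0.5458  4.2151]
[0.5076 0.2426 0.1452] [2.2816 1.196  5.2051]
[0.5179 0.2377 0.1452] [0.6656 1.2615 5.4601]
[0.5282 0.2346 0.1452] [0.329  1.14   6.6917]
6.8167 [-0.6969  0.5146  0.3558  1.6975 -0.2092  0.9694 -0.4846]
```

View pics/wrist1.png

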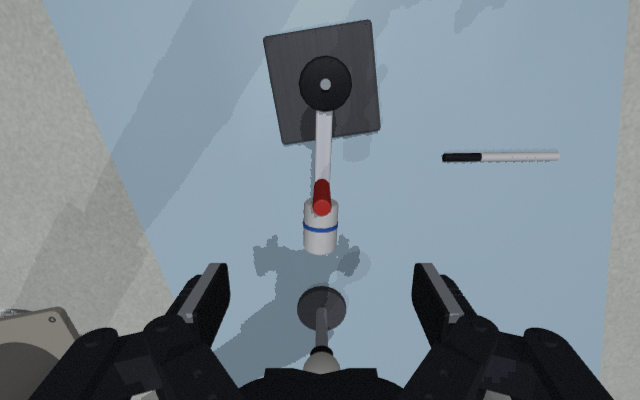

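The wrist view shows the knob (326,84), bar and head axis running down to (320,230), sensor foot (322,308) and globe (322,365). They are nearly in line. I'll check this numerically.

```bash
python3 - <<'E'
import pickle;from h import *
np.set_printoptions(precision=4,suppress=True)
c=pickle.load(open("wrist1.pkl","rb"));P=cloud(c);im=c["img"]
v=cv2.cvtColor(im,cv2.COLOR_RGB2HSV)[...,2]
k=blob(win((P[...,2]>.115)&(v<90),290,365,50,115));kz=np.nanmedian(P[80:90,305:315,2]);print("knob",k,kz);piv=ray(c,k[0],kz)
hd=[]
for r in(215,222,238,245):
    u=np.where((P[r,290:350,2]>.11))[0]+290; hd.append(ray(c,(u.mean(),r),.122));print(r,u.min(),u.max(),hd[-1])
ft=rect(c,win((P[...,2]<.03)&(v<95),264,385,15,150),.014);print("foot",ft)
sf=blob(win((v<90)&(P[...,2]<.03),290,352,280,335));sfw=ray(c,sf[0],.01);print("sensor foot",sf,sfw)
for n,g in(("top0",np.array([.4797,.0182])),("sfoot",sfw[:2])):
    for pn,p in(("knob",piv[:2]),("foot",np.array([.5471,.3138]))):
        d=np.mean(hd,0)[:2]-p;d/=np.linalg.norm(d);w=g-p;print(n,pn,p,"lateral miss",d[0]*w[1]-d[1]*w[0],"dist",np.linalg.norm(w),"angle",np.arctan2(d[1],d[0]))
# top view
c=pickle.load(open("top1.pkl","rb"));cv2.imwrite("pics/top1c.png",cv2.resize(c["img"][195:285,140:320],(720,360),interpolation=2)[:,:,::-1])
E
```

```text
knob (array([325.005 ,  83.5351]), [299, 56, 53, 56, 2220]) 0.13617481484319194
215 304 337 [0.5217 0.2061 0.122 ]
222 303 337 [0.5197 0.1993 0.122 ]
238 304 336 [0.516  0.1831 0.122 ]
245 304 335 [0.5139 0.1759 0.122 ]
foot ((550.2764282226562, 317.15216064453125), (118.85792541503906, 118.8875503540039), 85.57925415039062)
sensor foot (array([320.9425, 306.2918]), [297, 286, 49, 45, 1549]) [0.4811 0.0228 0.01  ]
top0 knob [0.5505 0.3179] lateral miss 0.0061370941392868555 dist 0.3079833476745731 angle -1.822529618844377
top0 foot [0.5471 0.3138] lateral miss 0.003027011530386342 dist 0.3031866092029792 angle -1.8049588157682004
sfoot knob [0.5505 0.3179] lateral miss 0.0063170974183822115 dist 0.303161419463856 angle -1.822529618844377
sfoot foot [0.5471 0.3138] lateral miss 0.0032917898841383353 dist 0.2983669656826366 angle -1.8049588157682004
```

View pics/top1c.png

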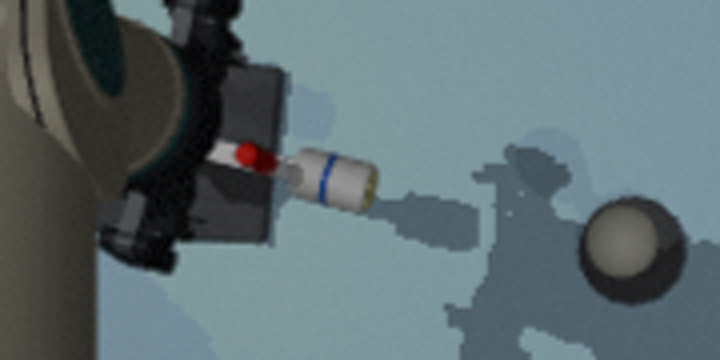

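In the top crop, bar, head and globe line up. The lateral miss is 3–6 mm against a tolerance of 18 mm. Now to hover over the amber cell.

```bash
python3 - <<'E'
from rig import bot;from h import *
import pickle
np.set_printoptions(precision=4,suppress=True)
yaw=np.radians(9.37);am=[.4915,-.2105]
for k in(0,np.pi):
    print(k,bot.solve_ik([*am,.2],down(yaw+k)),bot.solve_ik([.4963,.1072,.116],down(-.246+k)))
k=np.pi if abs(bot.solve_ik([*am,.2],down(yaw))[6])>abs(bot.solve_ik([*am,.2],down(yaw+np.pi))[6]) else 0
bot.move_ptp([*am,.26],down(yaw+k));bot.movel([*am,.17])
c=bot.camera("wrist");pickle.dump(c,open("wrist2.pkl","wb"));cv2.imwrite("pics/wrist2.png",c["img"][:,:,::-1])
s=bot.sense();print(k,s["time_s"],s["eef_pos"],s["contact_force"],s["qpos"])
H=cv2.cvtColor(c["img"],cv2.COLOR_RGB2HSV).astype(int);P=cloud(c)
m=(H[...,1]>120)&(H[...,0]>5)&(H[...,0]<25)&(abs(P[...,2]-.0755)<.006);b=blob(m);print(b,ray(c,b[0],.0755),rect(c,m,.0755))
t=(abs(P[...,2]-.076)<.005);u0,v0=b[0].astype(int);t=win(t,max(u0-70,0),u0+70,max(v0-70,0),v0+70);print("celltop",blob(t),rect(c,t,.076))
E
```

```text
0 [ 0.1546  0.5193  0.2925  1.8804 -0.2068  0.7712  0.7232] [-0.4488  0.6188  0.2689  2.0231 -0.3057  0.5375 -0.2093]
3.141592653589793 [-0.2564  0.7179  1.0152  1.891  -0.7452  0.9686 -1.8715] [ 0.0312  0.6358 -0.4452  2.0094  0.4722  0.5972  2.1606]
0 9.2583 [ 0.4923 -0.2107  0.1709] [-0.4676 -0.5255 -0.0381] [ 0.1498  0.563   0.3026  1.9086 -0.2483  0.7041  0.7623]
(array([585.478 , 209.2582]), [565, 185, 67, 64, 910]) [ 0.7007 -0.1838  0.0755] ((704.7654418945312, -184.84939575195312), (57.77363586425781, 30.390344619750977), 71.48026275634766)
celltop (array([585.9399, 209.8785]), [566, 185, 66, 68, 782]) ((705.5293579101562, -187.13699340820312), (59.39327621459961, 32.074180603027344), 76.84419250488281)
```

View pics/wrist2.png

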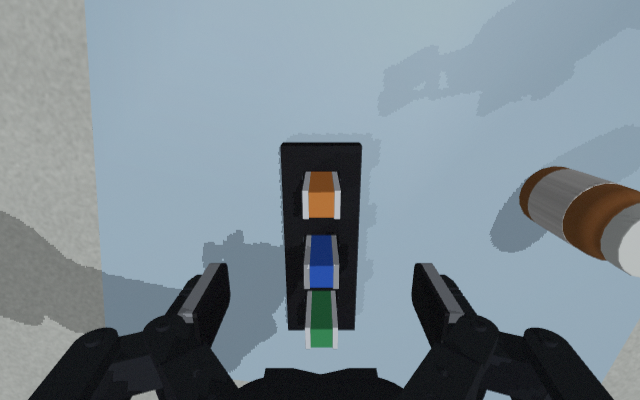

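The amber cell's top is at (321,206), with its frosted plates at u=304 and u=338, centred between the fingers (~322). My mask picked the bottle at (585,209), so I'll restrict the window, print the measurement and continue only if it agrees.

```bash
python3 - <<'E'
from rig import bot;from h import *
import pickle
np.set_printoptions(precision=4,suppress=True)
c=pickle.load(open("wrist2.pkl","rb"));P=cloud(c)
t=win(abs(P[...,2]-.076)<.006,285,360,165,232)
(cx,cy),sz,an=rect(c,t,.076);print("celltop",cx,cy,sz,an,blob(t))
k=win(P[...,2]>.016,270,375,130,345)&(P[...,2]<.028);print("rack",rect(c,k,.022))
p=np.array([cx,cy])/1e3
if np.hypot(*(p-[.4915,-.2105]))>.012: raise SystemExit("disagree")
p=(p+[.4915,-.2105])/2;print("grasp",p)
bot.movel([*p,.17]);bot.movel([*p,.038],vel=.08);print(bot.sense()["contact_force"])
bot.close_gripper(40);s=bot.sense();print(s["grip_width"],s["contact_force"],s["eef_pos"])
bot.movel([*p,.045],vel=.04);bot.movel([*p,.12],vel=.08)
s=bot.sense();print(s["time_s"],s["grip_width"],s["contact_force"])
c=bot.camera("wrist");pickle.dump(c,open("wrist3.pkl","wb"));cv2.imwrite("pics/wrist3.png",c["img"][:,:,::-1])
E
```

```text
celltop 493.3905334472656 -212.6549072265625 (29.88783836364746, 25.78656005859375) 10.477805137634277 (array([320.9655, 203.4397]), [302, 188, 39, 32, 1103])
rack ((504.36712646484375, -277.92791748046875), (74.07906341552734, 205.97299194335938), 9.40631103515625)
grasp [ 0.4924 -0.2116]
[ 0.9112  0.4147 -0.2554]
0.02951732618506945 [-0.6604  0.1154  2.5172] [ 0.4925 -0.2116  0.0381]
13.2667 0.0295895645610929 [-0.1211 -0.2775 -0.5624]
```

View pics/wrist3.png

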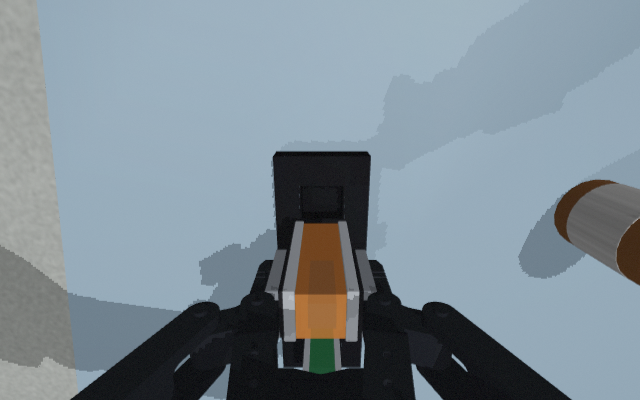

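The cell is upright in the fingers on its frosted plates, the amber well is empty, and green is still in place. Next I go over the globe and descend into the beam.

```bash
python3 - <<'E'
from rig import bot;from h import *
import pickle
np.set_printoptions(precision=4,suppress=True)
piv=np.array([.5487,.3157]);a=-1.817;d=np.array([np.cos(a),np.sin(a)]);q=piv+.215*d
s=bot.sense();p=s["eef_pos"]
bot.movel([p[0],p[1],.25]);bot.movel([*q,.25],vel=.12,rotation=down(a+np.pi/2));bot.movel([*q,.117],vel=.08);bot.pause(.3)
s=bot.sense();print(q,s["time_s"],s["grip_width"],s["contact_force"],s["eef_pos"])
for n in("wrist","top","side"):
    c=bot.camera(n);pickle.dump(c,open(f"{n}4.pkl","wb"))
    im=c["img"]
    if n=="wrist":cv2.imwrite("pics/wrist4.png",im[:,:,::-1])
    if n=="side":side=cv2.resize(im[110:250,150:310],(640,560),interpolation=2);cv2.imwrite("pics/side4.png",side[:,:,::-1])
E
```

```text
[0.4963 0.1072] 19.25 0.029442530566204158 [-0.0432  0.7946 -1.0729] [0.4964 0.1072 0.1171]
```

View pics/wrist4.png

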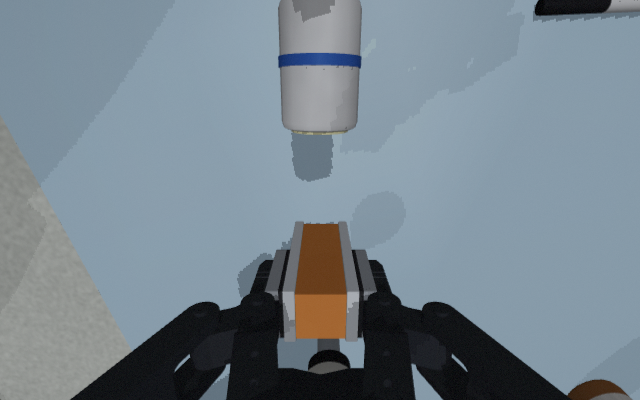

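View pics/side4.png

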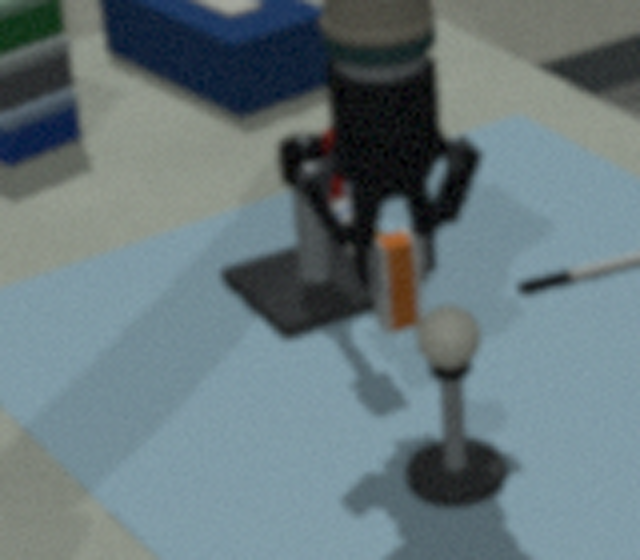

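The wrist view shows lamp head centre at u≈320, cell at u≈321 and sensor post top at u≈328, so the cell is on the beam axis and the globe is only a few mm off it. The side view shows the cell upright and clear of lens and globe.

```bash
python3 -c "
from rig import bot
bot.job_done();s=bot.sense();print(s['time_s'],s['grip_width'],s['contact_force'])"
```

```text
the job is handed in; nothing more can be done
the job is handed in; nothing more can be done
```

The job is handed in with every step done; no verdict was reported.

**What I did:** I swung the lamp arm by its pin to the globe and released it. I then took the amber cell by its frosted faces, carried it over the globe and lowered it into the beam, where it is still held. This took about 19 s of robot time.

**Last checks:**
- **Lamp aim:** the beam passed 3–6 mm from the globe centre (limit 18 mm), measured just after release. I did not measure it again numerically at the end, but the final wrist picture looked consistent with it.
- **Cell in the beam:** by eye, the final wrist picture shows it in line with the lamp head (columns 321 and 320). It is upright and clear of lens and globe. Grip width was 29.4 mm.
- **Cell height:** I worked this out from the tool height (about 120 mm) and did not measure it in an image.
- **Bystanders:** blue, green, the bottle and the marker looked undisturbed where I saw them, but I did not measure their final positions.

**Disagreements:**
- The top and wrist cameras differed by about 3–5 mm on positions (the lamp pivot most), so I averaged them for the cell grasp and for the beam line.
- My first colour mask for the amber cell picked up the bottle instead; I corrected this before the grasp.

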